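# Put away the marking-out kit on a pattern cutter's table

## Robot

A 7-joint arm with a two-finger parallel gripper is mounted at the origin on the work surface. World frame = base frame: x ahead of the robot, y to its left, z up, the work surface at z = 0. Lengths are in mm, angles in degrees, forces in N, time in s.
With the tool pointing down it reaches from about 425 to 875 mm from the base axis. Payload 8.4 kg.
Tool frame: the origin (TCP) lies on the mounting face of the last link; the fingertips stand 182 mm ahead of it and the grasp point (between the pads) lies 164 mm ahead of it (manip.hold_point_z is the distance from the TCP to the grasp point, in mm); z points along the fingers, y is the line along which they close (so a half turn about z gives the same grasp; the last joint's range is limited). The gripper opens to 87 mm and grips with 3 to 60 N. Pads are 19 mm wide; open, the fingers measure 117 mm over their backs; the gripper's body (75 mm by 190 mm) begins 51 mm behind the grasp point.
Start: joints at [-5.684, 19.091, 2.286, 83.961, -0.768, 76.965, -3.352], TCP at [649.98, -0.013, 404.746] pointing down, gripper open.
Joint ranges: [-147.57, 147.57], [-21.85, 119.76], [-74.77, 79.35], [14.55, 137.4], [-85.83, 265.84], [4.83, 119.75], [-152.11, 152.11]. Speed limits (degrees/s): [127.2, 127.2, 159.86, 159.86, 180, 180, 180].

## Interface

Orientations are given as a 3x3 rotation matrix whose columns are the frame's x, y, z axes.
In Python, from plant import manip gives the robot as it stands.
- The arm moves only by the tool send_rows, never from a script. Its argument "moves" is a list of rows, each a list of 4 numbers: the shift along the world's x, y, z in m, then the turn about the world's z in degrees. A call has 1 to 5 rows; each row shifts and turns the commanded pose from where the row before left it; what a row does not reach is not made up. A row lasts 1/10 s, in which the tool goes at most 50 mm and 8.59 degrees, less where a joint would pass 70% of its speed; a pose out of reach is approached as far as the arm can. A call is refused whole if a number of a shift passes 0.05 or a number of a turn 8.59, either way. A call with a gripper value outside its range is refused whole. "jaw" is the finger opening in m, from 0 to 0.087, set as the call begins (left out, the last holds). The fingers move at their own pace and stop on an object; the grip force is fixed at half the most. Time passes only in rows, so rows that do not move let the fingers close. It gives the time, the measured TCP pose, the force, the opening and the grip force at its end, in the units of the state.
- manip.state(): the state, without advancing time (a new reading comes with each control period).
- manip.camera(name): name is "scene" or "side" or "wrist"; returns a dict with "color" (480x640x3 uint8, red, green, blue), "intrinsics" (3x3 intrinsics, pixels), "extrinsics" (4x4, takes a point from camera to world coordinates); the wrist camera has in their place "hand_eye" (4x4, takes a point from camera to tool coordinates, whose origin is the TCP and whose axes are the flange's). Camera axes: x right, y down, z forward; pixel columns grow to the right and rows downward; lengths in mm; the calibration is good to about 2 mm. A picture is of the moment at which its call begins: read the wrist's pose just before it. There is no depth.
- manip.job_done(): hands the job in; it is judged then, once.
The state is a dict: "clock": time; "joint_pos": joint angles; "joint_velocities": joint speeds; "effort": joint torques, N m; "ee_pos": TCP position; "tcp_rot": TCP orientation; "ft_force": force on the tool from outside, world axes, zero at the start; "ft_torque": the same for the moment, N m; "finger_gap": finger opening in mm; "grasp_force": force on a finger pad.
Only numpy, scipy, OpenCV 4.12 (cv2) and the standard library are available. Lean on these libraries where they do the work, as an engineer would, in place of code of your own. Each camera call takes 0.05 s, during which the arm holds its last target. There are 200 camera calls.

## Task

Put the marking-out kit away. First slide the cover of the little wooden box all the way back, lay the chalk holder flat inside and slide the cover fully shut; then stack the three steel pattern weights neatly and centred on the round cork mat, the largest at the bottom, the middle one on it and the smallest on top. Set each thing down without dropping it, and do not knock over or shove aside the white thread spool that stands in the middle of the table.

Things in the scene. Friction and masses are not known exactly. Their poses are not given: they have to be found in the camera images.
- cover (a joint): slide of the wooden box's flat cover, m: 0 fully shut, 0.1 fully open; runs level along +x of box_floor (away from the robot) with 1 to 2 N of friction and stays where left; may start up to 15 mm ajar. The box is fixed; the cover cannot be lifted out
- knob (a point): half-way up the round wooden knob (20 mm diameter, 24 mm tall) near the front end of the cover, 55 mm above the table, 12 mm above the cover's top face; moves with the cover. Shut, it lies 34 mm along -x from box_floor (in the box's axes) on the centre line; fully open, 66 mm along +x. x is the opening direction, z up
- box_floor (a point): on the inner floor (6 mm up) of the fixed light-wood box, in the middle of the part left open when the cover is fully back. Box 140 mm along x (the cover's opening direction) by 108 mm along y, 46 mm high, end walls 37 mm. From this point the opening runs 48 mm to the wall along -x, 46 mm along +x to the cover's edge, 45 mm to either side; clear depth under the cover 32 mm
- mat_top (a point): centre of the upper face of the round flat cork mat, 110 mm diameter, 4 mm thick, fixed to the table
- large_c (a point): solid round pattern weight of bare steel, the largest of three, diameter 60 mm, height 26 mm, about 570 g (varies by a third either way), standing flat; this point is at its centre, 13 mm above its underside; z is its axis
- medium_c (a point): solid round pattern weight of bare steel, the middle one of three, diameter 46 mm, height 26 mm, about 340 g (varies by a third either way), standing flat; this point is at its centre, 13 mm above its underside; z is its axis
- small_c (a point): solid round pattern weight of bare steel, the smallest of three, diameter 32 mm, height 26 mm, about 160 g (varies by a third either way), standing flat; this point is at its centre, 13 mm above its underside; z is its axis
- chalk_c (a point): tailor's chalk holder: a black plastic bar with a white chalk nib at its +x end, 60 mm long along its x, 20 mm wide along y, 20 mm high (the nib is the last 14 mm, 14 mm wide), about 40 g, lying flat; this point is at its centre, 10 mm above its underside
- spool_c (a point): small upright spool of white thread standing in the middle of the table between the other things, 26 mm diameter, 40 mm high, light; not part of the job; this point is at its centre, 20 mm above its underside

How it is judged (in metres and radians):
On the way, in this order (a step that is already met when the one before it is completed fails the run):
1. the cover is slid back by at least 85 mm (value of joint cover above 0.085 m), for 0.1 s.
2. the chalk holder lies flat inside the box, released (x of chalk_c in the frame of box_floor between -0.045 and 0.075 m and y of chalk_c in the frame of box_floor between -0.045 and 0.045 m and z of chalk_c in the frame of box_floor between 0.002 and 0.016 m and contact force between the fingers and chalk below 0.05 N and linear speed of chalk below 0.02 m/s), for 0.2 s.
3. the cover is fully shut (within 5 mm) over it (value of joint cover below 0.005 m), for 0.1 s.
4. the largest weight stands on the cork mat, released (horizontal distance between large_c and mat_top below 0.015 m and z of large_c in the frame of mat_top between 0.01 and 0.016 m and angle between large_c's own z axis and vertical below 0.08 rad and contact force between the fingers and large below 0.05 N and linear speed of large below 0.02 m/s), for 0.2 s.
5. the middle weight stands on the largest, released (horizontal distance between medium_c and large_c below 0.009 m and z of medium_c in the frame of large_c between 0.023 and 0.029 m and angle between medium_c's own z axis and vertical below 0.08 rad and contact force between the fingers and medium below 0.05 N and linear speed of medium below 0.02 m/s), for 0.2 s.
6. the smallest weight stands on the middle one, released (horizontal distance between small_c and medium_c below 0.009 m and z of small_c in the frame of medium_c between 0.023 and 0.029 m and angle between small_c's own z axis and vertical below 0.08 rad and contact force between the fingers and small below 0.05 N and linear speed of small below 0.02 m/s), for 0.2 s.
At the end, for the whole second after the job is handed in: The chalk holder lies flat inside the box and the cover is shut to within 5 mm; the largest weight stands flat on the cork mat, within 15 mm of its centre, the middle one on it and the smallest on that, each within 9 mm of the centre of the one below; all released and at rest (all of step 2 and all of step 4 and all of step 5 and all of step 6 and value of joint cover below 0.005 m); the robot touches nothing.
It fails at once if the spool is tipped over or shoved more than 25 mm (angle between spool_c's own z axis and vertical above 0.5 rad or distance of spool_c from where it was at the start of the episode above 0.025 m).
It fails at once if the largest weight is dropped: it falls freely by more than about 25 mm (contact force between the fingers and large below 0.02 N and linear speed of large above 0.7 m/s).
It fails at once if the middle weight is dropped: it falls freely by more than about 25 mm (contact force between the fingers and medium below 0.02 N and linear speed of medium above 0.7 m/s).
It fails at once if the smallest weight is dropped: it falls freely by more than about 25 mm (contact force between the fingers and small below 0.02 N and linear speed of small above 0.7 m/s).
It fails at once if the chalk holder is dropped: it falls freely by more than about 25 mm (contact force between the fingers and chalk below 0.02 N and linear speed of chalk above 0.7 m/s).
It also fails if it takes over 128 s, if anything falls off the work surface, if the arm or the gripper's body presses on something with over 40 N, if the wrist force passes 120 N, or if a joint passes its speed limit or range.

## Working session

There is one attempt and no reset: what is moved stays moved. The work goes in short steps, Python scripts to look and compute and a tool call to move; the robot and the scene stay as the last step left them, time stands still between calls to the robot, and variables do not carry over. Pictures are saved under pics/ and viewed, at most 14 in all, crops included, and the job is handed in when it is done.

Besides the shell and the picture viewer there is one more tool, called as name(argument=value, ...), one argument or row to a line, values as JSON. send_rows: Moves the arm, as the interface text tells. Its arguments: {"type":"object","properties":{"moves":{"type":"array","items":{"type":"array","items":{"type":"number"}}},"jaw":{"type":"number"}},"required":["moves"]}

```bash
mkdir -p pics; ls
cat > h.py <<'E'
import numpy as np, cv2
from plant import manip
def snap(name,fn):
    s=manip.state(); c=manip.camera(name); cv2.imwrite('pics/'+fn,c['color'][:,:,::-1])
    K=np.array(c['intrinsics'])
    if name=='wrist':
        T=np.eye(4);T[:3,:3]=s['tcp_rot'];T[:3,3]=s['ee_pos'];E=T@np.array(c['hand_eye'])
    else: E=np.array(c['extrinsics'])
    np.savez('pics/'+fn+'.npz',K=K,E=E); return c
def w(fn,u,v,z):
    d=np.load('pics/'+fn+'.npz');K,E=d['K'],d['E']
    r=E[:3,:3]@np.linalg.solve(K,[u,v,1.]);o=E[:3,3];return o+r*(z-o[2])/r[2]
def px(fn,p):
    d=np.load('pics/'+fn+'.npz');K,E=d['K'],d['E']
    q=K@(E[:3,:3].T@(np.array(p)-E[:3,3]));return q[:2]/q[2]
E
python3 - <<'E'
from h import *
for n in ['scene','side','wrist']:
    snap(n,n+'0.png'); d=np.load('pics/'+n+'0.png.npz'); print(n,d['K'].round(1).tolist(),d['E'].round(2).tolist())
print(manip.state())
E
```

```text
pics
scene [[466.3, 0.0, 322.5], [0.0, 466.3, 243.0], [0.0, 0.0, 1.0]] [[-0.11, 0.57, -0.81, 1482.57], [0.99, 0.06, -0.09, 120.98], [-0.0, -0.82, -0.57, 718.46], [0.0, 0.0, 0.0, 1.0]]
side [[615.3, 0.0, 315.0], [0.0, 615.3, 234.8], [0.0, 0.0, 1.0]] [[-0.87, -0.38, 0.31, 180.47], [-0.49, 0.67, -0.56, 709.32], [0.0, -0.64, -0.77, 1022.67], [0.0, 0.0, 0.0, 1.0]]
wrist [[352.4, 0.0, 323.1], [0.0, 352.4, 242.8], [0.0, 0.0, 1.0]] [[1.0, 0.0, -0.0, 650.64], [-0.0, -0.96, -0.27, 72.58], [-0.0, 0.27, -0.96, 384.34], [0.0, 0.0, 0.0, 1.0]]
{'clock': 0.15, 'joint_pos': array([-5.68404959, 19.12338224,  2.2822786 , 83.99868671, -0.76750483,
       76.9662751 , -3.35201597]), 'joint_velocities': array([ 0.02830406, -0.14326738,  0.01025899, -0.18311399, -0.0812467 ,
       -0.04804095,  0.03216012]), 'effort': array([ 1.24259990e-03, -6.56844234e+01,  1.33660264e+00, -4.04110801e+01,
       -5.95439016e-02,  4.17590642e-02, -1.22402304e-05]), 'ee_pos': array([6.49864802e+02, 1.88884541e-02, 4.04058742e+02]), 'tcp_rot': array([[-2.66481747e-05,  9.99999188e-01, -1.27434652e-03],
       [ 9.99999997e-01,  2.65531103e-05, -7.46154605e-05],
       [-7.45815620e-05, -1.27434851e-03, -9.99999185e-01]]), 'ft_force': array([-0.37578486,  0.24003887,  0.0186139 ]), 'ft_torque': array([-0.05083314,  0.02702399,  0.00748139]), 'grasp_force': 0.0, 'finger_gap': 87.07553088967568}
```

View pics/scene0.png

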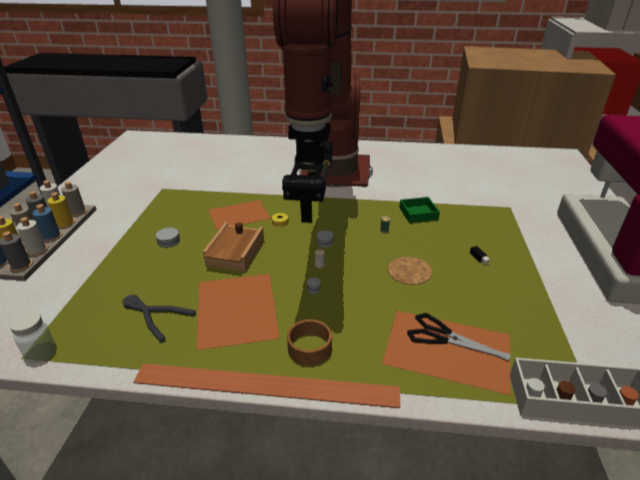

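View pics/wrist0.png

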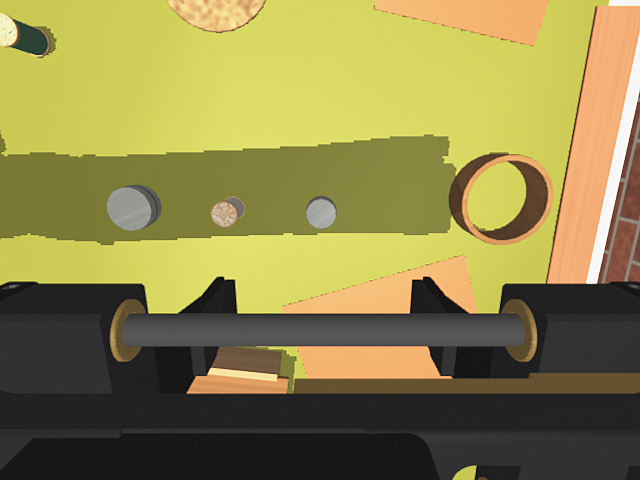

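The scene view shows the box at (235,246) with its knob at (239,229). The large weight is at (168,237), medium at (325,238), spool at (320,258), small at (314,285), mat at (410,270) and chalk at (480,255). The wrist view shows medium at (133,208), spool at (227,212) and small at (321,212).

Run:
```python
from h import *
i=cv2.imread('pics/scene0.png')
a=cv2.resize(i[205:305,145:345],None,fx=4,fy=4,interpolation=cv2.INTER_CUBIC)
cv2.imwrite('pics/s_a.png',a)
for n,u,v,z in [('large',168,237,13),('med',325,238,13),('small',314,285,13),('spool',320,258,20),('chalk',480,255,10),('mat',410,270,4),('box',235,246,40),('knob',239,229,67)]: print(n,w('scene0.png',u,v,z).round())
```

```text
large [ 495. -409.   13.]
med [454.  12.  13.]
small [651.   7.  13.]
spool [554.  10.  20.]
chalk [483. 414.  10.]
mat [558. 235.   4.]
box [ 554. -205.   40.]
knob [ 516. -202.   67.]
```

View pics/side0.png

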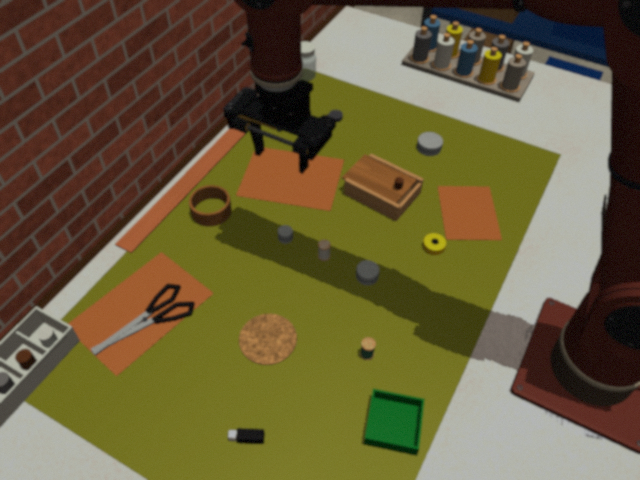

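View pics/s_a.png

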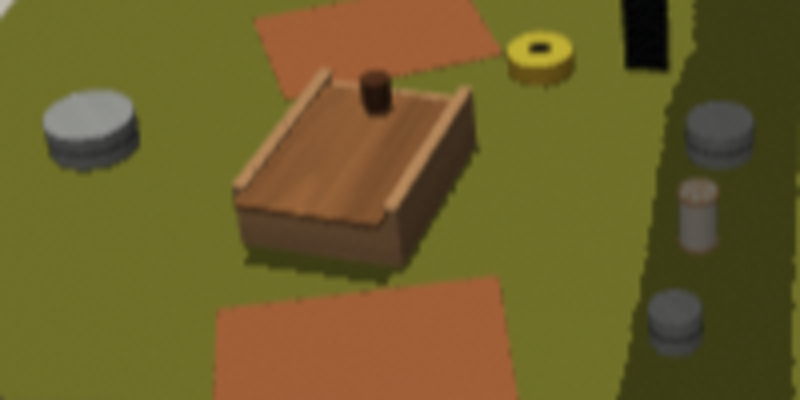

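Run:
```python
from h import *
f=lambda x,y,z:w('scene0.png',145+x/4,205+y/4,z)
for p in [(326,72),(238,188),(466,90),(390,210)]: print(f(*p,46).round(1))
print('knob top',f(376,76,67).round(1),'knob mid',f(376,95,55).round(1))
print('large top',f(90,113,26).round(1),'med',f(720,122,26).round(1),'small',f(675,309,26).round(1),'spool',f(698,190,40).round(1))
s='side0.png'
for n,u,v,z in [('large',430,139,26),('med',368,267,26),('small',285,230,26),('spool',324,244,40),('mat',268,338.5,4),('chalkL',237,430,20),('chalkR',264,432,20),('knob',399,180,67),
 ('chalk',247,436,10)]: print(n,w(s,u,v,z).round(1))
s='wrist0.png'
for n,u,v,z in [('med',130,208,26),('spool',224,214,40),('small',321,213,26)]:print('w',n,w(s,u,v,z).round(1))
print('scene mat',w('scene0.png',410,270,4))
```

```text
[ 459.8 -253.2   46. ]
[ 594.9 -270.    46. ]
[ 471.4 -154.9   46. ]
[ 606.8 -171.6   46. ]
knob top [ 493.  -207.9   67. ] knob mid [ 497.1 -208.1   55. ]
large top [ 496.5 -407.2   26. ] med [461.2  13.1  26. ] small [656.6   7.8  26. ] spool [558.    9.7  40. ]
large [ 489.9 -415.7   26. ]
med [449.7   5.8  26. ]
small [646.2   4.6  26. ]
spool [550.5   7.3  40. ]
mat [545.5 234.6   4. ]
chalkL [491.8 416.   20. ]
chalkR [450.5 396.6  20. ]
knob [ 484.4 -211.5   67. ]
chalk [474.4 413.4  10. ]
w med [451.6  10.5  26. ]
w spool [551.8   7.   40. ]
w small [647.9   5.3  26. ]
scene mat [557.50755293 234.67730461   4.        ]
```

send_rows(
  moves=[
    [-0.025,-0.035,0,-1.5],
    [-0.025,-0.035,0,-1.5],
    [-0.025,-0.035,0,-1.5],
    [-0.025,-0.035,0,-1.5],
    [-0.025,-0.035,0,-1],
  ],
)

```text
clock: 0.65
ee_pos: [523.7, -176.3, 404.6]
tcp_rot: [[0.123, 0.992, -0.0], [0.992, -0.123, 0.0], [0.0, -0.0, -1.0]]
ft_force: [0.7, -0.5, 0.2]
finger_gap: 86.9
grasp_force: 0.0
```

send_rows(
  moves=[
    [-0.025,-0.035,0,0],
    [0,0,0,0],
    [0,0,0,0],
  ],
  jaw=0.05,
)

```text
clock: 0.95
ee_pos: [499.4, -210.8, 404.8]
tcp_rot: [[0.124, 0.992, 0.0], [0.992, -0.124, 0.0], [0.0, 0.0, -1.0]]
ft_force: [-0.1, 0.7, 0.4]
finger_gap: 70.4
grasp_force: 0.0
```

Run:
```python
from h import *
snap('wrist','wbox.png'); s=manip.state();print(s['ee_pos'],s['tcp_rot'],s['clock'])
```

```text
[ 500.17918478 -209.5418525   404.69950549] [[ 1.21752078e-01  9.92560538e-01  9.88037810e-05]
 [ 9.92560419e-01 -1.21752112e-01  4.87810608e-04]
 [ 4.96211128e-04  3.86767673e-05 -9.99999876e-01]] 1.0
```

View pics/wbox.png

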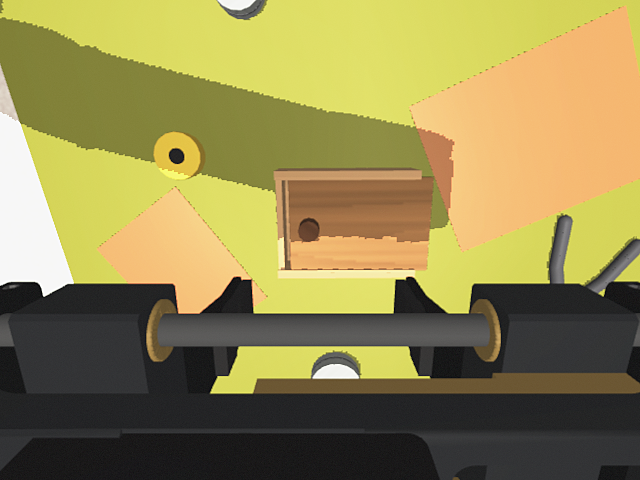

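Run:
```python
from h import *
s='wbox.png'
print('knob',w(s,308,228,67)); 
for p in [(276,171),(420,171),(280,277),(414,277),(278,180),(280,270)]: print(w(s,*p,46).round(1))
print('front end wall', w(s,276,222,37).round(1),w(s,287,224,37).round(1),'cover back edge',w(s,431,223,43).round(1))
print('large',w(s,336,365,26))
```

```text
knob [ 486.29408187 -210.1107747    67.        ]
[ 462.2 -156.3   46. ]
[ 597.4 -173.2   46. ]
[ 449.3 -262.4   46. ]
[ 585.7 -279.4   46. ]
[ 462.8 -164.8   46. ]
[ 450.5 -254.8   46. ]
front end wall [ 452.9 -206.7   37. ] [ 463.6 -210.1   37. ] cover back edge [ 606.4 -225.6   43. ]
large [ 493.53977948 -386.22596146   26.        ]
```

send_rows(
  moves=[
    [-0.014,-0.0015,-0.04,0],
    [0,0,-0.04,0],
    [0,0,-0.04,0],
    [0,0,-0.035,0],
    [0,0,-0.019,0],
  ],
)

```text
clock: 1.5
ee_pos: [485.9, -209.4, 227.5]
tcp_rot: [[0.119, 0.993, -0.004], [0.993, -0.119, 0.002], [0.001, -0.004, -1.0]]
ft_force: [-0.7, -0.4, 1.1]
finger_gap: 50.0
grasp_force: 0.0
```

send_rows(
  moves=[
    [0,0,0,0],
    [0,0,0,0],
    [0,0,0,0],
    [0,0,0,0],
    [0,0,0,0],
  ],
  jaw=0.01,
)

```text
clock: 2.0
ee_pos: [486.2, -211.5, 231.6]
tcp_rot: [[0.122, 0.993, 0.001], [0.993, -0.122, -0.0], [-0.0, 0.001, -1.0]]
ft_force: [-0.9, 1.1, 3.6]
finger_gap: 18.9
grasp_force: 30.0
```

send_rows(
  moves=[
    [0,0,0,0],
    [0,0,0,0],
  ],
)

```text
clock: 2.2
ee_pos: [486.3, -211.5, 231.5]
tcp_rot: [[0.122, 0.993, 0.001], [0.993, -0.122, -0.0], [0.0, 0.001, -1.0]]
ft_force: [-1.7, 1.2, 6.2]
finger_gap: 19.0
grasp_force: 30.0
```

send_rows(
  moves=[
    [0.0169,-0.0021,0,0],
    [0.0169,-0.0021,0,0],
    [0.0169,-0.0021,0,0],
    [0.0169,-0.0021,0,0],
    [0.0129,-0.0016,0,0],
  ],
)

```text
clock: 2.7
ee_pos: [567.7, -221.3, 231.6]
tcp_rot: [[0.121, 0.993, 0.001], [0.993, -0.121, 0.0], [0.0, 0.001, -1.0]]
ft_force: [-0.5, 1.5, 8.4]
finger_gap: 19.2
grasp_force: 30.0
```

send_rows(
  moves=[
    [0.004,-0.0005,0,0],
    [0.002,-0.0002,0,0],
    [0.002,-0.0002,0,0],
    [0,0,0,0],
  ],
)

```text
clock: 3.1
ee_pos: [572.9, -222.2, 231.4]
tcp_rot: [[0.122, 0.992, -0.005], [0.992, -0.122, 0.002], [0.001, -0.005, -1.0]]
ft_force: [-13.9, 5.2, 17.9]
finger_gap: 19.0
grasp_force: 30.0
```

send_rows(
  moves=[
    [-0.001,0,0,0],
    [0,0,0,0],
    [0,0,0,0],
    [0,0,0.02,0],
    [0,0,0.045,0],
  ],
  jaw=0.05,
)

```text
clock: 3.6
ee_pos: [572.4, -221.8, 292.6]
tcp_rot: [[0.122, 0.993, -0.007], [0.993, -0.122, 0.002], [0.001, -0.007, -1.0]]
ft_force: [0.5, 0.1, 0.5]
finger_gap: 47.4
grasp_force: 0.0
```

send_rows(
  moves=[
    [0,0,0.045,0],
    [-0.007,0.03,0.03,0],
    [-0.007,0.04,0.02,0],
    [-0.007,0.045,0.01,0],
    [-0.007,0.045,0,0],
  ],
)

```text
clock: 4.1
ee_pos: [545.5, -61.1, 402.8]
tcp_rot: [[0.123, 0.992, 0.004], [0.992, -0.123, -0.0], [0.0, 0.004, -1.0]]
ft_force: [0.2, 1.2, -0.7]
finger_gap: 49.9
grasp_force: 0.0
```

send_rows(
  moves=[
    [-0.007,0.045,0,0],
    [-0.007,0.045,0,0],
    [-0.007,0.045,0,0],
    [-0.007,0.045,0,0],
    [-0.007,0.045,0,0],
  ],
)

```text
clock: 4.6
ee_pos: [510.0, 164.4, 400.9]
tcp_rot: [[0.122, 0.993, 0.001], [0.993, -0.122, 0.0], [0.0, 0.001, -1.0]]
ft_force: [0.8, -0.2, -0.4]
finger_gap: 50.1
grasp_force: 0.0
```

send_rows(
  moves=[
    [-0.007,0.045,0,0],
    [-0.007,0.045,0,0],
    [-0.007,0.045,0,0],
    [-0.007,0.045,0,0],
    [-0.007,0.045,0,0],
  ],
)

```text
clock: 5.1
ee_pos: [475.1, 389.3, 400.8]
tcp_rot: [[0.122, 0.992, 0.0], [0.992, -0.122, 0.0], [0.0, 0.0, -1.0]]
ft_force: [0.6, -0.5, -0.0]
finger_gap: 50.2
grasp_force: 0.0
```

send_rows(
  moves=[
    [0,0.02,0,0],
    [0,0,0,0],
    [0,0,0,0],
  ],
)

```text
clock: 5.4
ee_pos: [475.7, 407.4, 400.3]
tcp_rot: [[0.122, 0.993, -0.0], [0.993, -0.122, -0.001], [-0.001, -0.0, -1.0]]
ft_force: [0.1, -0.5, -1.0]
finger_gap: 49.8
grasp_force: 0.0
```

Run:
```python
from h import *
c=snap('wrist','wchalk.png'); s=manip.state();print(s['ee_pos'],s['tcp_rot'],s['clock'])
```

```text
[476.09621616 406.55256441 400.50024265] [[ 1.23157999e-01  9.92387074e-01  4.64557123e-05]
 [ 9.92386719e-01 -1.23157915e-01 -8.53636609e-04]
 [-8.41416548e-04  1.51234209e-04 -9.99999635e-01]] 5.45
```

View pics/wchalk.png

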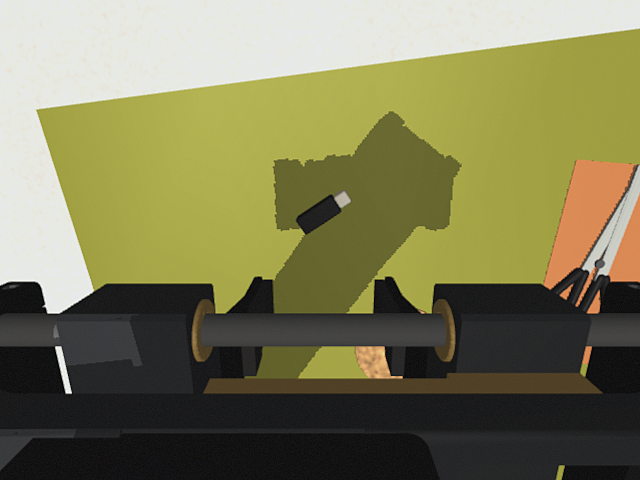

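The wrist view shows the chalk bar running from its black end at about (302,225) to its nib end at about (348,198), clear of other items.

Run:
```python
from h import *
i=cv2.imread('pics/wchalk.png')
cv2.imwrite('pics/c2.png',cv2.resize(i[175:250,275:375],None,fx=8,fy=8,interpolation=cv2.INTER_CUBIC))
a=w('wchalk.png',302,225,15);b=w('wchalk.png',347,198,15);print(a,b,(a+b)/2,np.linalg.norm(b-a),np.degrees(np.arctan2(*(b-a)[1::-1])))
```

```text
[453.11143336 401.05504407  15.        ] [503.52953364 423.82928711  15.        ] [478.3204835  412.44216559  15.        ] 55.32315051054956 24.3090594328053
```

View pics/c2.png

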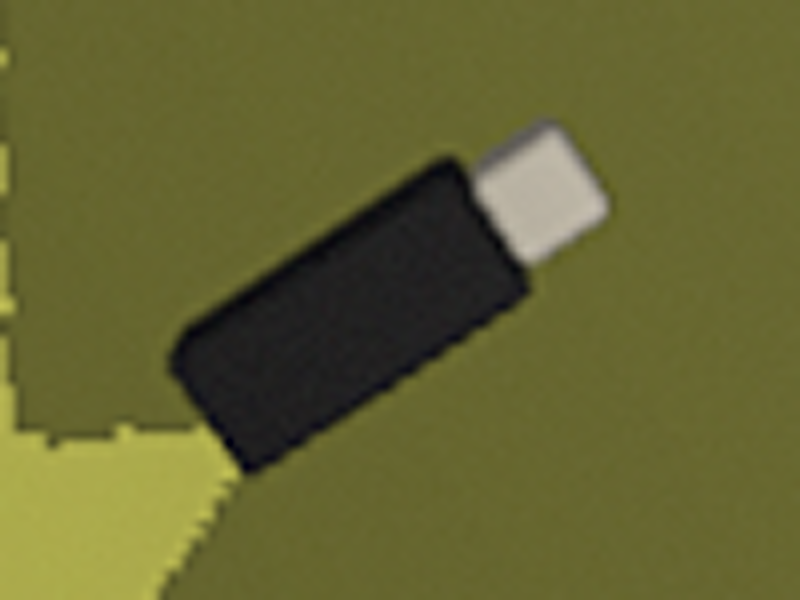

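Run:
```python
from h import *
f=lambda x,y,z:w('wchalk.png',275+x/8,175+y/8,z)
a=f(212,418,20);b=f(495,231,20);d=(b-a)/np.linalg.norm(b-a);print(a,b,np.linalg.norm(b-a),np.degrees(np.arctan2(d[1],d[0])),'centre',a+d*30)
e=f(248,475,20);g=f(528,290,20);h=g-e;print(np.degrees(np.arctan2(h[1],h[0])),np.linalg.norm(h))
```

```text
[452.69966568 399.79753479  20.        ] [492.29502938 419.82308282  20.        ] 44.37133534587423 26.828227332918832 centre [479.47057311 413.3370516   20.        ]
27.03287154795265 44.15635076276363
```

send_rows(
  moves=[
    [0.003,0.0065,-0.03,-8],
    [0,0,-0.03,-8],
    [0,0,-0.03,-8],
    [0,0,-0.03,-8],
    [0,0,-0.03,-8],
  ],
)

```text
clock: 5.95
ee_pos: [479.5, 412.1, 250.1]
tcp_rot: [[0.737, 0.676, 0.001], [0.676, -0.737, -0.0], [0.001, 0.001, -1.0]]
ft_force: [1.8, 0.6, 0.5]
finger_gap: 50.0
grasp_force: 0.0
```

send_rows(
  moves=[
    [0,0,-0.02,-8],
    [0,0,-0.015,-8],
    [0,0,-0.015,0],
    [0,0,-0.01,0],
    [0,0,-0.0045,0],
  ],
)

```text
clock: 6.45
ee_pos: [478.7, 413.4, 185.5]
tcp_rot: [[0.89, 0.456, -0.001], [0.456, -0.89, -0.001], [-0.001, 0.0, -1.0]]
ft_force: [0.4, 0.3, -0.8]
finger_gap: 50.0
grasp_force: 0.0
```

send_rows(
  moves=[
    [0,0,0,0],
    [0,0,0,0],
    [0,0,0,0],
    [0,0,0,0],
    [0,0,0,0],
  ],
  jaw=0.01,
)

```text
clock: 6.95
ee_pos: [478.6, 414.2, 186.7]
tcp_rot: [[0.891, 0.454, 0.0], [0.454, -0.891, 0.0], [0.001, -0.0, -1.0]]
ft_force: [-0.4, -0.2, 0.8]
finger_gap: 19.8
grasp_force: 30.0
```

send_rows(
  moves=[
    [0,0,0,0],
    [0,0,0.01,0],
    [0,0,0.02,0],
    [0,0,0.03,0],
    [0,0,0,0],
  ],
)

```text
clock: 7.45
ee_pos: [479.5, 415.2, 251.2]
tcp_rot: [[0.891, 0.454, 0.005], [0.454, -0.891, 0.005], [0.007, -0.002, -1.0]]
ft_force: [0.5, 0.8, 0.2]
finger_gap: 19.8
grasp_force: 30.0
```

send_rows(
  moves=[
    [0,-0.01,0.03,0],
    [0.0025,-0.025,0.02,4],
    [0.003,-0.042,0,4],
    [0.003,-0.042,0,4],
    [0.003,-0.042,0,4],
  ],
)

```text
clock: 7.95
ee_pos: [489.8, 251.5, 296.6]
tcp_rot: [[0.729, 0.684, 0.0], [0.684, -0.729, 0.0], [0.0, 0.0, -1.0]]
ft_force: [0.9, -0.7, -0.7]
finger_gap: 19.2
grasp_force: 30.0
```

send_rows(
  moves=[
    [0.002,-0.042,0,4],
    [0.002,-0.042,0,4],
    [0.002,-0.042,0,4],
    [0.002,-0.042,0,4],
    [0.002,-0.042,0,4],
  ],
)

```text
clock: 8.45
ee_pos: [499.6, 41.4, 296.6]
tcp_rot: [[0.451, 0.892, 0.0], [0.892, -0.451, 0.0], [0.0, 0.0, -1.0]]
ft_force: [0.6, -0.5, -0.7]
finger_gap: 19.6
grasp_force: 30.0
```

send_rows(
  moves=[
    [0.002,-0.042,0,4],
    [0.001,-0.042,0,4],
    [0.001,-0.042,0,4],
    [0,-0.042,0,4],
    [0,-0.042,0,4],
  ],
)

```text
clock: 8.95
ee_pos: [503.6, -168.5, 296.6]
tcp_rot: [[0.119, 0.993, 0.0], [0.993, -0.119, 0.0], [0.0, 0.0, -1.0]]
ft_force: [0.2, -0.2, -0.7]
finger_gap: 19.8
grasp_force: 30.0
```

send_rows(
  moves=[
    [0,-0.03,0,0],
    [0,-0.016,0,0],
    [0,0,0,0],
    [0,0,0,0],
  ],
)

```text
clock: 9.35
ee_pos: [504.0, -212.3, 296.2]
tcp_rot: [[0.122, 0.993, -0.0], [0.993, -0.122, 0.001], [0.001, -0.0, -1.0]]
ft_force: [0.3, -0.0, -0.0]
finger_gap: 19.8
grasp_force: 30.0
```

Run:
```python
from h import *
c=snap('wrist','wplace.png'); s=manip.state();print(s['ee_pos'],s['tcp_rot'],s['clock'])
```

```text
[ 504.14149609 -211.6796021   296.18682116] [[ 1.20770073e-01  9.92680492e-01 -1.73000937e-04]
 [ 9.92680255e-01 -1.20769916e-01  7.34087256e-04]
 [ 7.07820790e-04 -2.60390386e-04 -9.99999716e-01]] 9.4
```

View pics/wplace.png

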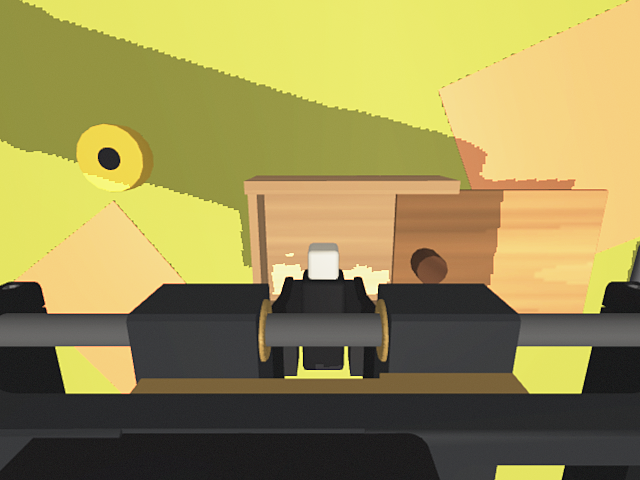

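The wrist view shows the box open from the front wall at column 263 to the cover edge at column 395, with the knob at (430,265). The chalk is held at columns 305–342, roughly centred.

Run:
```python
from h import *
s='wplace.png';d=np.array([.9926,-.1215]);n=np.array([.1215,.9926]);o=np.array([504.1,-211.7])
for nm,u,v,z in [('front wall',263,230,37),('cover edge',395,230,41),('left wall in',330,192,46),('knobtop',433,266,67)]:
    q=w(s,u,v,z)[:2]-o; print(nm,q@d,q@n)
```

```text
front wall -41.272802525175166 15.260030373443804
cover edge 50.08670236459577 16.156790358972945
left wall in 5.236040526287546 42.8535816331749
knobtop 69.77819355817385 -0.9238143483772384
```

send_rows(
  moves=[
    [0.004,-0.0025,-0.03,0],
    [0,0,-0.03,0],
    [0,0,-0.02,0],
    [0,0,-0.012,0],
    [0,0,-0.007,0],
  ],
)

```text
clock: 9.9
ee_pos: [508.1, -214.2, 196.5]
tcp_rot: [[0.12, 0.993, -0.001], [0.993, -0.12, 0.001], [0.001, -0.001, -1.0]]
ft_force: [-0.3, -1.3, 0.1]
finger_gap: 20.0
grasp_force: 30.0
```

send_rows(
  moves=[
    [0,0,-0.003,0],
    [0,0,0,0],
    [0,0,0,0],
  ],
)

```text
clock: 10.2
ee_pos: [508.4, -215.5, 195.1]
tcp_rot: [[0.122, 0.993, 0.001], [0.993, -0.122, -0.0], [-0.0, 0.001, -1.0]]
ft_force: [-0.4, -1.5, 0.0]
finger_gap: 19.9
grasp_force: 30.0
```

send_rows(
  moves=[
    [0,0,-0.0015,0],
    [0,0,0,0],
  ],
)

```text
clock: 10.4
ee_pos: [508.1, -215.5, 193.1]
tcp_rot: [[0.122, 0.993, 0.001], [0.993, -0.122, -0.0], [-0.0, 0.001, -1.0]]
ft_force: [-0.9, -0.0, -1.3]
finger_gap: 19.8
grasp_force: 30.0
```

send_rows(
  moves=[
    [0,0,0,0],
    [0,0,0,0],
    [0,0,0,0],
    [0,0,0.01,0],
    [0,0,0.03,0],
  ],
  jaw=0.036,
)

```text
clock: 10.9
ee_pos: [506.9, -215.0, 231.4]
tcp_rot: [[0.122, 0.993, -0.005], [0.993, -0.122, 0.001], [0.001, -0.005, -1.0]]
ft_force: [0.5, 0.2, 0.5]
finger_gap: 35.6
grasp_force: 0.0
```

send_rows(
  moves=[
    [0,0,0.04,0],
    [0.03,-0.0036,0.02,0],
    [0.03,-0.0036,0,0],
    [0,0,0,0],
    [0,0,0,0],
  ],
  jaw=0.05,
)

```text
clock: 11.4
ee_pos: [568.0, -222.6, 292.9]
tcp_rot: [[0.122, 0.993, -0.001], [0.993, -0.122, -0.0], [-0.0, -0.001, -1.0]]
ft_force: [-1.2, 0.2, -0.3]
finger_gap: 49.7
grasp_force: 0.0
```

Run:
```python
from h import *
c=snap('wrist','wrel.png'); s=manip.state();print(s['ee_pos'],s['clock'])
```

```text
[ 567.41160183 -222.69426197  292.66818448] 11.45
```

View pics/wrel.png

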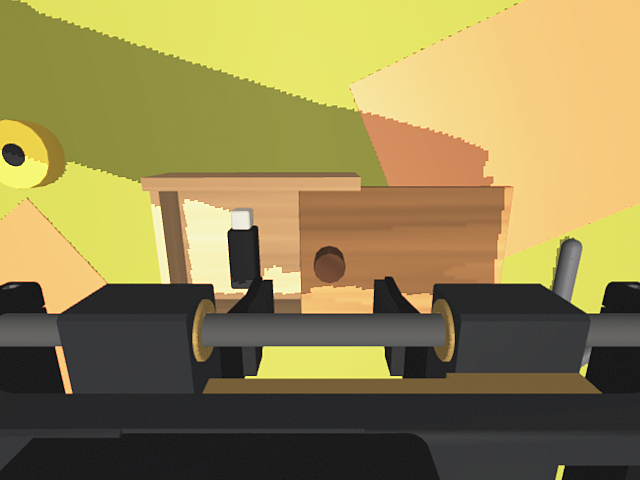

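The chalk lies flat in the box at columns 228–260, released, with the knob at (329,263) between the fingers. Next I close the cover.

send_rows(
  moves=[
    [0.0055,0,-0.03,0],
    [0,0,-0.02,0],
    [0,0,-0.012,0],
    [0,0,0,0],
  ],
)

```text
clock: 11.85
ee_pos: [572.2, -222.5, 229.2]
tcp_rot: [[0.122, 0.992, -0.003], [0.992, -0.122, 0.001], [0.0, -0.003, -1.0]]
ft_force: [-0.4, -0.2, 0.4]
finger_gap: 50.3
grasp_force: 0.0
```

send_rows(
  moves=[
    [0,0,0,0],
    [0,0,0,0],
    [0,0,0,0],
    [0,0,0,0],
    [0,0,0,0],
  ],
  jaw=0.01,
)

```text
clock: 12.35
ee_pos: [572.4, -222.7, 230.9]
tcp_rot: [[0.122, 0.992, -0.003], [0.993, -0.122, 0.001], [0.0, -0.003, -1.0]]
ft_force: [-3.6, 2.0, 10.0]
finger_gap: 19.0
grasp_force: 30.0
```

send_rows(
  moves=[
    [-0.0099,0.0012,0,0],
    [-0.0199,0.0024,0,0],
    [-0.0199,0.0024,0,0],
    [-0.0199,0.0024,0,0],
    [-0.0149,0.0018,0,0],
  ],
)

```text
clock: 12.85
ee_pos: [487.9, -212.3, 231.1]
tcp_rot: [[0.122, 0.993, 0.001], [0.993, -0.122, -0.0], [-0.0, 0.001, -1.0]]
ft_force: [0.8, -1.3, -1.0]
finger_gap: 18.8
grasp_force: 30.0
```

send_rows(
  moves=[
    [-0.008,0.001,0,0],
    [-0.003,0.0004,0,0],
    [-0.0015,0.0002,0,0],
    [0,0,0,0],
  ],
)

```text
clock: 13.25
ee_pos: [476.7, -211.0, 231.0]
tcp_rot: [[0.122, 0.993, 0.0], [0.993, -0.122, -0.0], [-0.0, 0.0, -1.0]]
ft_force: [-1.6, -0.7, 4.2]
finger_gap: 18.8
grasp_force: 30.0
```

send_rows(
  moves=[
    [-0.003,0.0004,0,0],
    [-0.002,0.0002,0,0],
    [-0.001,0,0,0],
    [0,0,0,0],
  ],
)

```text
clock: 13.65
ee_pos: [471.8, -210.3, 231.1]
tcp_rot: [[0.121, 0.993, 0.004], [0.993, -0.121, -0.001], [-0.001, 0.004, -1.0]]
ft_force: [9.1, -2.4, -4.2]
finger_gap: 18.8
grasp_force: 30.0
```

send_rows(
  moves=[
    [0,0,0,0],
    [0,0,0,0],
    [0,0,0,0],
    [0,0,0.03,0],
    [0,0,0.045,0],
  ],
  jaw=0.05,
)

```text
clock: 14.15
ee_pos: [469.2, -209.6, 304.0]
tcp_rot: [[0.122, 0.993, -0.006], [0.993, -0.122, 0.002], [0.001, -0.006, -1.0]]
ft_force: [0.7, 0.4, 0.2]
finger_gap: 47.7
grasp_force: 0.0
```

send_rows(
  moves=[
    [0.004,-0.04,0.02,0],
    [0.004,-0.045,0,0],
    [0.004,-0.045,0,0],
    [0.004,-0.045,0,0],
    [0.002,-0.024,0,0],
  ],
  jaw=0.087,
)

```text
clock: 14.65
ee_pos: [487.3, -412.8, 325.3]
tcp_rot: [[0.125, 0.992, -0.001], [0.992, -0.125, -0.001], [-0.001, -0.001, -1.0]]
ft_force: [0.6, -0.2, 0.4]
finger_gap: 81.2
grasp_force: 0.0
```

send_rows(
  moves=[
    [0,0,0,0],
    [0,0,0,0],
  ],
)

```text
clock: 14.85
ee_pos: [488.2, -409.1, 325.0]
tcp_rot: [[0.123, 0.992, -0.001], [0.992, -0.123, 0.001], [0.001, -0.001, -1.0]]
ft_force: [0.6, 1.1, -0.4]
finger_gap: 86.5
grasp_force: 0.0
```

Run:
```python
from h import *
c=snap('wrist','wlarge.png'); s=manip.state();print(s['ee_pos'],s['clock'],px('wlarge.png',[*s['ee_pos'][:2],26]))
```

```text
[ 488.64415296 -408.17147132  325.22971579] 14.9 [322.98287382 236.69525418]
```

View pics/wlarge.png

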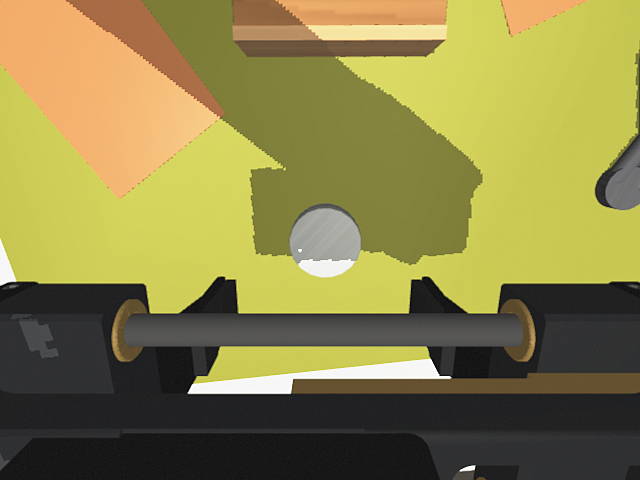

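Large weight's top disc is centred at (325,242), giving about (490,-413), which agrees with the side view.

send_rows(
  moves=[
    [0.0013,-0.0045,-0.04,0],
    [0,0,-0.04,0],
    [0,0,-0.03,0],
    [0,0,-0.02,0],
    [0,0,-0.01,0],
  ],
)

```text
clock: 15.4
ee_pos: [489.8, -411.4, 183.7]
tcp_rot: [[0.12, 0.993, -0.002], [0.993, -0.12, 0.003], [0.002, -0.002, -1.0]]
ft_force: [-0.2, 0.5, -0.4]
finger_gap: 87.1
grasp_force: 0.0
```

send_rows(
  moves=[
    [0,0,0,0],
    [0,0,0,0],
    [0,0,0,0],
    [0,0,0,0],
    [0,0,0,0],
  ],
  jaw=0.04,
)

```text
clock: 15.9
ee_pos: [489.6, -413.9, 186.8]
tcp_rot: [[0.122, 0.993, 0.0], [0.993, -0.122, -0.0], [-0.0, 0.0, -1.0]]
ft_force: [-2.3, 1.8, 6.9]
finger_gap: 59.3
grasp_force: 30.0
```

send_rows(
  moves=[
    [0,0,0,0],
    [0,0,0,0],
  ],
)

```text
clock: 16.1
ee_pos: [489.7, -414.0, 186.8]
tcp_rot: [[0.122, 0.993, 0.0], [0.993, -0.122, -0.0], [-0.0, 0.0, -1.0]]
ft_force: [-2.8, 2.7, 6.7]
finger_gap: 59.1
grasp_force: 30.0
```

send_rows(
  moves=[
    [0,0,0.01,0],
    [0,0,0.02,0],
    [0,0,0.03,0],
    [0,0,0.03,0],
    [0,0,0,0],
  ],
)

```text
clock: 16.6
ee_pos: [490.7, -414.7, 280.5]
tcp_rot: [[0.122, 0.992, 0.006], [0.993, -0.122, -0.004], [-0.003, 0.006, -1.0]]
ft_force: [1.0, -0.4, -4.2]
finger_gap: 59.3
grasp_force: 30.3
```

send_rows(
  moves=[
    [0,0.01,0.03,0],
    [0.004,0.025,0.02,0],
    [0.004,0.04,0,0],
    [0.004,0.042,0,0],
    [0.004,0.042,0,0],
  ],
)

```text
clock: 17.1
ee_pos: [505.3, -252.9, 324.6]
tcp_rot: [[0.122, 0.993, -0.001], [0.993, -0.122, 0.001], [0.0, -0.001, -1.0]]
ft_force: [0.5, -0.3, -4.6]
finger_gap: 59.4
grasp_force: 30.3
```

send_rows(
  moves=[
    [0.004,0.042,0,0],
    [0.004,0.042,0,0],
    [0.004,0.042,0,0],
    [0.004,0.042,0,0],
    [0.004,0.042,0,0],
  ],
)

```text
clock: 17.6
ee_pos: [525.2, -43.0, 324.7]
tcp_rot: [[0.122, 0.993, -0.001], [0.993, -0.122, 0.0], [-0.0, -0.001, -1.0]]
ft_force: [0.9, -0.5, -5.5]
finger_gap: 59.6
grasp_force: 30.3
```

send_rows(
  moves=[
    [0.004,0.042,0,0],
    [0.004,0.042,0,0],
    [0.004,0.042,0,0],
    [0.004,0.042,0,0],
    [0.003,0.042,0,0],
  ],
)

```text
clock: 18.1
ee_pos: [544.3, 166.8, 324.5]
tcp_rot: [[0.122, 0.993, -0.002], [0.993, -0.122, -0.0], [-0.001, -0.001, -1.0]]
ft_force: [1.5, -0.0, -5.6]
finger_gap: 59.2
grasp_force: 30.3
```

send_rows(
  moves=[
    [0,0.04,0,0],
    [0,0.02,0,0],
    [0,0.007,0,0],
    [0,0,0,0],
    [0,0,0,0],
  ],
)

```text
clock: 18.6
ee_pos: [544.9, 230.7, 325.1]
tcp_rot: [[0.123, 0.992, -0.001], [0.992, -0.123, -0.001], [-0.001, -0.001, -1.0]]
ft_force: [-0.3, -0.1, -4.9]
finger_gap: 59.0
grasp_force: 30.3
```

Run:
```python
from h import *
c=snap('wrist','wmat.png'); s=manip.state();print(s['ee_pos'],s['clock'],px('wmat.png',[*s['ee_pos'][:2],4]))
```

```text
[545.07193878 230.43509559 325.30253335] 18.65 [322.60656163 230.93387802]
```

View pics/wmat.png

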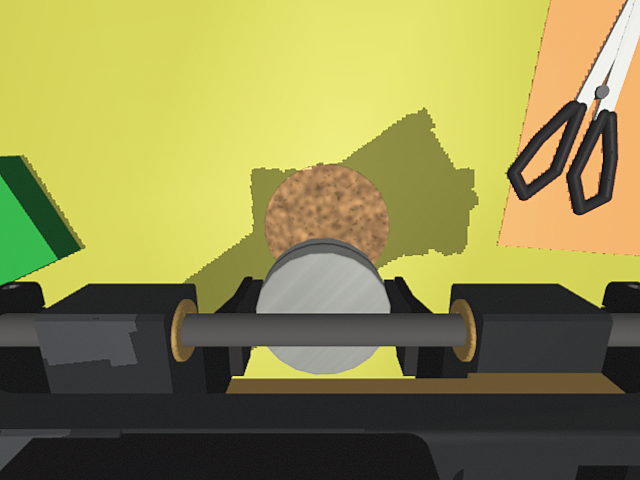

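The mat spans columns 265–390 with its top edge at row 164; the weight hangs level just below.

Run:
```python
from h import *
s='wmat.png';n=np.array([.1223,.9925]);d=np.array([.9925,-.1223]);o=np.array([545.07,230.43])
t=w(s,327.5,164,4)[:2]; c=t-55*n; print('centre',c,'rel d,n',(c-o)@d,(c-o)@n)
for u in (265,390): print((w(s,u,226,4)[:2]-o)@d)
```

```text
centre [549.53403245 232.43077022] rel d,n 4.185858008725848 2.53171561300024
-50.4756946100165
59.05245141632539
```

send_rows(
  moves=[
    [0.0045,0.002,-0.03,0],
    [0,0,-0.035,0],
    [0,0,-0.03,0],
    [0,0,-0.02,0],
    [0,0,-0.01,0],
  ],
)

```text
clock: 19.15
ee_pos: [548.9, 232.3, 198.7]
tcp_rot: [[0.124, 0.992, -0.003], [0.992, -0.124, -0.002], [-0.002, -0.002, -1.0]]
ft_force: [0.0, 0.1, -5.8]
finger_gap: 59.7
grasp_force: 30.3
```

send_rows(
  moves=[
    [0,0,-0.006,0],
    [0,0,0,0],
    [0,0,0,0],
  ],
)

```text
clock: 19.45
ee_pos: [549.8, 234.3, 195.9]
tcp_rot: [[0.122, 0.992, 0.002], [0.992, -0.122, 0.001], [0.001, 0.001, -1.0]]
ft_force: [0.4, 0.8, -4.2]
finger_gap: 59.5
grasp_force: 30.3
```

send_rows(
  moves=[
    [0,-0.0015,-0.003,0],
    [0,0,-0.001,0],
    [0,0,-0.001,0],
    [0,0,0,0],
  ],
)

```text
clock: 19.85
ee_pos: [549.5, 232.7, 190.7]
tcp_rot: [[0.122, 0.993, 0.0], [0.993, -0.122, -0.0], [0.0, 0.0, -1.0]]
ft_force: [-3.4, -2.0, 4.6]
finger_gap: 59.5
grasp_force: 30.0
```

send_rows(
  moves=[
    [0,0,0,0],
    [0,0,0,0],
    [0,0,0,0],
    [0,0,0.02,0],
    [0,0,0.04,0],
  ],
  jaw=0.087,
)

```text
clock: 20.35
ee_pos: [548.2, 232.3, 247.5]
tcp_rot: [[0.122, 0.993, -0.005], [0.993, -0.122, -0.002], [-0.003, -0.005, -1.0]]
ft_force: [0.7, -0.3, -0.5]
finger_gap: 85.1
grasp_force: 0.0
```

send_rows(
  moves=[
    [0,0,0.04,0],
    [-0.008,-0.02,0.035,0],
    [-0.0165,-0.0375,0,0],
    [-0.0165,-0.0375,0,0],
    [-0.0165,-0.0375,0,0],
  ],
)

```text
clock: 20.85
ee_pos: [491.1, 99.1, 325.1]
tcp_rot: [[0.122, 0.993, 0.001], [0.993, -0.122, 0.0], [0.0, 0.001, -1.0]]
ft_force: [0.8, -1.0, 0.2]
finger_gap: 87.0
grasp_force: 0.0
```

send_rows(
  moves=[
    [-0.0165,-0.0375,0,0],
    [-0.0165,-0.0375,0,0],
    [-0.008,-0.017,0,0],
    [0,0,0,0],
    [0,0,0,0],
  ],
)

```text
clock: 21.35
ee_pos: [450.9, 8.6, 325.1]
tcp_rot: [[0.122, 0.992, 0.001], [0.992, -0.122, 0.0], [0.001, 0.001, -1.0]]
ft_force: [1.2, -0.2, 0.2]
finger_gap: 86.9
grasp_force: 0.0
```

Run:
```python
from h import *
c=snap('wrist','wmed.png'); s=manip.state();print(s['ee_pos'],s['clock'],px('wmed.png',[*s['ee_pos'][:2],26]))
```

```text
[451.14320549   9.11480902 324.96918248] 21.4 [321.91107833 236.96750926]
```

View pics/wmed.png

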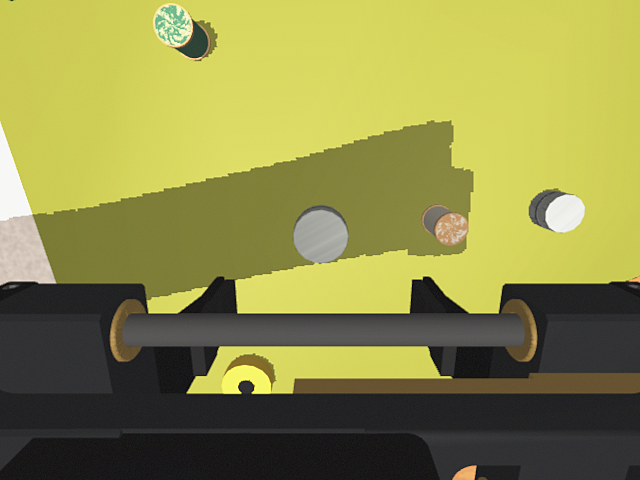

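Medium's top is centred at (321,236), directly under the tool. The spool is at (451,229) and small at (565,213), both clear.

send_rows(
  moves=[
    [-0.0005,0.001,-0.04,0],
    [0,0,-0.04,0],
    [0,0,-0.03,0],
    [0,0,-0.02,0],
    [0,0,-0.009,0],
  ],
  jaw=0.075,
)

```text
clock: 21.9
ee_pos: [449.9, 10.5, 183.7]
tcp_rot: [[0.12, 0.993, -0.003], [0.993, -0.12, -0.0], [-0.001, -0.003, -1.0]]
ft_force: [0.6, -0.1, -0.4]
finger_gap: 75.1
grasp_force: 0.0
```

send_rows(
  moves=[
    [0,0,0,0],
    [0,0,0,0],
    [0,0,0,0],
    [0,0,0,0],
    [0,0,0,0],
  ],
  jaw=0.03,
)

```text
clock: 22.4
ee_pos: [450.4, 9.4, 186.5]
tcp_rot: [[0.122, 0.993, 0.001], [0.993, -0.122, 0.0], [0.0, 0.001, -1.0]]
ft_force: [-3.1, 0.5, 6.5]
finger_gap: 45.8
grasp_force: 30.0
```

send_rows(
  moves=[
    [0,0,0,0],
    [0,0,0,0],
  ],
)

```text
clock: 22.6
ee_pos: [450.4, 9.3, 186.4]
tcp_rot: [[0.122, 0.993, 0.0], [0.993, -0.122, 0.0], [0.0, 0.0, -1.0]]
ft_force: [-2.3, 0.8, 7.3]
finger_gap: 45.6
grasp_force: 30.0
```

Run:
```python
from h import *
print(w('wmed.png',565,213,26),w('wmed.png',451,229,40),w('wmed.png',321,236,26))
```

```text
[647.70795151   4.89062682  26.        ] [551.51155066   6.76655184  40.        ] [450.5039227   10.01781426  26.        ]
```

send_rows(
  moves=[
    [0,0,0.01,0],
    [0,0,0.03,0],
    [0,0,0.04,0],
    [0,0,0.04,0],
    [0.008,0.018,0.02,0],
  ],
)

```text
clock: 23.1
ee_pos: [458.3, 25.4, 329.7]
tcp_rot: [[0.125, 0.992, 0.004], [0.992, -0.125, -0.0], [0.0, 0.004, -1.0]]
ft_force: [1.0, -0.2, -2.9]
finger_gap: 45.5
grasp_force: 30.0
```

send_rows(
  moves=[
    [0.0165,0.0375,0,0],
    [0.0165,0.0375,0,0],
    [0.0165,0.0375,0,0],
    [0.0165,0.0375,0,0],
    [0.0165,0.0375,0,0],
  ],
)

```text
clock: 23.6
ee_pos: [541.1, 216.1, 326.2]
tcp_rot: [[0.122, 0.993, 0.0], [0.993, -0.122, -0.0], [-0.0, 0.0, -1.0]]
ft_force: [0.8, -0.1, -1.9]
finger_gap: 45.4
grasp_force: 30.0
```

send_rows(
  moves=[
    [0.0085,0.018,0,0],
    [0,0,0,0],
    [0,0,0,0],
    [0,0,0,0],
    [0,0,0,0],
  ],
)

```text
clock: 24.1
ee_pos: [549.2, 231.5, 326.0]
tcp_rot: [[0.124, 0.992, 0.0], [0.992, -0.124, -0.0], [-0.0, 0.0, -1.0]]
ft_force: [0.0, -0.1, -3.3]
finger_gap: 45.3
grasp_force: 30.0
```

send_rows(
  moves=[
    [0,0,-0.03,0],
    [0,0,-0.03,0],
    [0,0,-0.025,0],
    [0,0,-0.015,0],
    [0,0,-0.003,0],
  ],
)

```text
clock: 24.6
ee_pos: [548.7, 231.9, 221.2]
tcp_rot: [[0.123, 0.992, -0.003], [0.992, -0.123, -0.001], [-0.002, -0.002, -1.0]]
ft_force: [-0.2, 0.0, -2.3]
finger_gap: 45.3
grasp_force: 30.0
```

send_rows(
  moves=[
    [0,0,0,0],
    [0,0,0,0],
    [0,0,0,0],
  ],
)

```text
clock: 24.9
ee_pos: [549.8, 233.0, 224.1]
tcp_rot: [[0.122, 0.993, 0.002], [0.993, -0.122, 0.001], [0.001, 0.002, -1.0]]
ft_force: [0.1, 0.8, -2.4]
finger_gap: 45.3
grasp_force: 30.0
```

Good lateral match (549.8, 233.0 against 549.5, 232.7). About 7.5 mm left to lower.

send_rows(
  moves=[
    [0,0,-0.004,0],
    [0,0,-0.002,0],
    [0,0,-0.001,0],
    [0,0,-0.001,0],
    [0,0,0,0],
  ],
)

```text
clock: 25.4
ee_pos: [549.3, 232.8, 216.5]
tcp_rot: [[0.122, 0.993, 0.0], [0.993, -0.122, 0.0], [0.0, 0.0, -1.0]]
ft_force: [-7.4, -3.2, 14.5]
finger_gap: 45.4
grasp_force: 30.0
```

send_rows(
  moves=[
    [0,0,0,0],
    [0,0,0,0],
    [0,0,0,0],
    [0,0,0.03,0],
    [0,0,0.04,0],
  ],
  jaw=0.07,
)

```text
clock: 25.9
ee_pos: [548.5, 232.4, 283.3]
tcp_rot: [[0.122, 0.993, -0.004], [0.993, -0.122, -0.002], [-0.003, -0.004, -1.0]]
ft_force: [1.8, 0.9, 0.5]
finger_gap: 68.9
grasp_force: 0.0
```

send_rows(
  moves=[
    [0,0,0.04,0],
    [0,0,0,0],
    [0,0,0,0],
  ],
)

```text
clock: 26.2
ee_pos: [549.5, 232.9, 325.7]
tcp_rot: [[0.122, 0.993, 0.002], [0.993, -0.122, 0.001], [0.001, 0.002, -1.0]]
ft_force: [0.5, -0.3, -0.2]
finger_gap: 69.6
grasp_force: 0.0
```

Run:
```python
from h import *
c=snap('wrist','wst.png'); s=manip.state();print(s['ee_pos'],s['clock'],px('wst.png',[*s['ee_pos'][:2],56]),px('wst.png',[*s['ee_pos'][:2],30]))
```

```text
[549.14642694 232.69620645 324.2953732 ] 26.25 [320.80019784 248.2136151 ] [320.9448208  239.22805674]
```

View pics/wst.png

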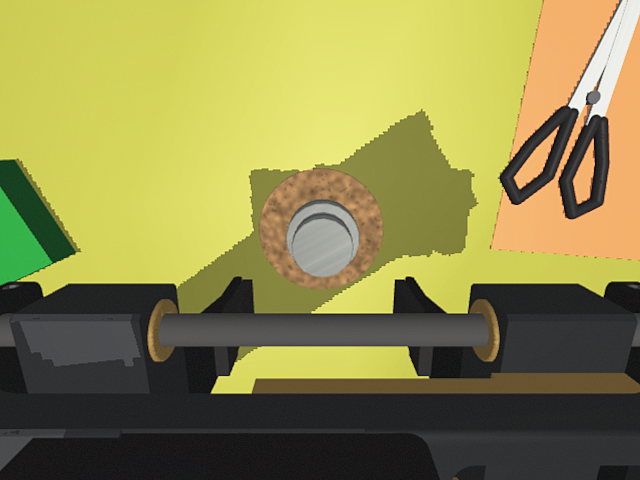

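send_rows(
  moves=[
    [0.008,-0.0195,0,0],
    [0.0165,-0.038,0,0],
    [0.0165,-0.038,0,0],
    [0.0165,-0.038,0,0],
    [0.0165,-0.038,0,0],
  ],
)

```text
clock: 26.75
ee_pos: [623.3, 59.7, 322.9]
tcp_rot: [[0.122, 0.993, -0.003], [0.993, -0.122, -0.001], [-0.001, -0.003, -1.0]]
ft_force: [0.7, -0.0, 0.4]
finger_gap: 70.0
grasp_force: 0.0
```

send_rows(
  moves=[
    [0.0165,-0.038,0,0],
    [0.008,-0.0185,0,0],
    [0,0,0,0],
    [0,0,0,0],
    [0,0,0,0],
  ],
)

```text
clock: 27.25
ee_pos: [647.3, 6.4, 323.7]
tcp_rot: [[0.12, 0.993, -0.002], [0.993, -0.12, 0.001], [0.0, -0.002, -1.0]]
ft_force: [-0.4, -0.2, 1.0]
finger_gap: 69.9
grasp_force: 0.0
```

Run:
```python
from h import *
c=snap('wrist','wsm.png'); s=manip.state();print(s['ee_pos'],s['clock'],px('wsm.png',[*s['ee_pos'][:2],26]))
```

```text
[647.37239151   6.48037812 324.04846168] 27.3 [322.77390376 237.87331155]
```

View pics/wsm.png

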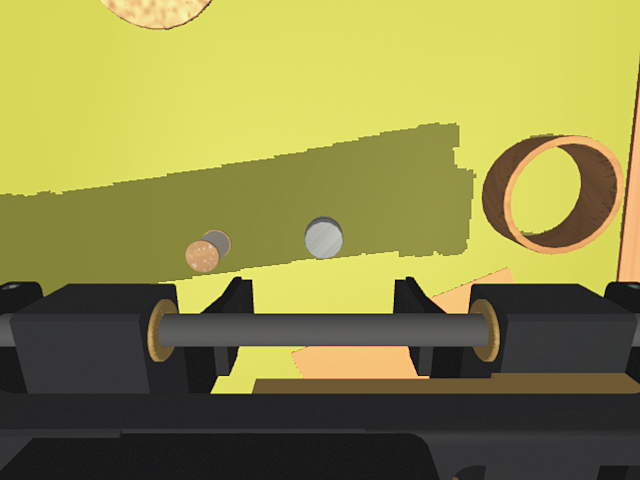

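The stack view shows the medium top at (322,248) against (321,248) expected, and the large weight concentric on the mat. The small weight's top is at (324,239), almost directly under the tool.

send_rows(
  moves=[
    [0.0007,-0.0015,-0.04,0],
    [0,0,-0.04,0],
    [0,0,-0.03,0],
    [0,0,-0.02,0],
    [0,0,-0.008,0],
  ],
  jaw=0.06,
)

```text
clock: 27.8
ee_pos: [647.3, 4.6, 184.2]
tcp_rot: [[0.12, 0.993, -0.004], [0.993, -0.12, 0.0], [-0.0, -0.004, -1.0]]
ft_force: [0.1, -0.4, 0.5]
finger_gap: 60.3
grasp_force: 0.0
```

send_rows(
  moves=[
    [0,0,0,0],
    [0,0,0,0],
    [0,0,0,0],
    [0,0,0,0],
    [0,0,0,0],
  ],
  jaw=0.02,
)

```text
clock: 28.3
ee_pos: [648.7, 3.3, 187.8]
tcp_rot: [[0.122, 0.993, 0.001], [0.993, -0.122, 0.0], [0.0, 0.001, -1.0]]
ft_force: [-2.2, 0.3, 5.3]
finger_gap: 31.4
grasp_force: 30.0
```

send_rows(
  moves=[
    [0,0,0,0],
    [0,0,0,0],
  ],
)

```text
clock: 28.5
ee_pos: [648.7, 3.4, 187.8]
tcp_rot: [[0.122, 0.993, 0.001], [0.993, -0.122, 0.0], [0.0, 0.001, -1.0]]
ft_force: [-1.7, -0.5, 7.3]
finger_gap: 31.3
grasp_force: 30.0
```

send_rows(
  moves=[
    [0,0,0.01,0],
    [0,0,0.03,0],
    [0,0,0.04,0],
    [0,0,0.04,0],
    [-0.008,0.018,0.025,0],
  ],
)

```text
clock: 29.0
ee_pos: [641.3, 18.3, 335.7]
tcp_rot: [[0.126, 0.992, 0.004], [0.992, -0.126, -0.002], [-0.001, 0.004, -1.0]]
ft_force: [0.1, -0.1, -2.5]
finger_gap: 31.7
grasp_force: 30.0
```

send_rows(
  moves=[
    [-0.0165,0.038,0,0],
    [-0.0165,0.038,0,0],
    [-0.0165,0.038,0,0],
    [-0.0165,0.038,0,0],
    [-0.0165,0.038,0,0],
  ],
)

```text
clock: 29.5
ee_pos: [557.0, 212.5, 332.4]
tcp_rot: [[0.122, 0.993, 0.001], [0.993, -0.122, 0.0], [0.0, 0.001, -1.0]]
ft_force: [0.0, 0.5, -2.2]
finger_gap: 31.5
grasp_force: 30.0
```

send_rows(
  moves=[
    [-0.0085,0.02,0,0],
    [0,0,0,0],
    [0,0,0,0],
    [0,0,0,0],
  ],
)

```text
clock: 29.9
ee_pos: [550.0, 229.9, 331.9]
tcp_rot: [[0.124, 0.992, 0.0], [0.992, -0.124, -0.001], [-0.001, 0.0, -1.0]]
ft_force: [-0.3, -0.6, -2.4]
finger_gap: 31.1
grasp_force: 30.0
```

send_rows(
  moves=[
    [0,0,-0.03,0],
    [0,0,-0.03,0],
    [0,0,-0.015,0],
    [0,0,-0.005,0],
    [0,0,0,0],
  ],
)

```text
clock: 30.4
ee_pos: [549.8, 230.8, 251.7]
tcp_rot: [[0.123, 0.992, -0.0], [0.992, -0.123, -0.0], [-0.0, -0.0, -1.0]]
ft_force: [-0.3, -0.3, -1.3]
finger_gap: 31.1
grasp_force: 30.0
```

send_rows(
  moves=[
    [0,0,0,0],
    [0,0,0,0],
    [0,0,0,0],
  ],
)

```text
clock: 30.7
ee_pos: [549.8, 231.4, 252.8]
tcp_rot: [[0.122, 0.993, 0.001], [0.993, -0.122, 0.001], [0.001, 0.001, -1.0]]
ft_force: [-0.4, -0.8, -2.1]
finger_gap: 31.6
grasp_force: 30.0
```

Lateral match within 1 mm; 9 mm left to lower.

send_rows(
  moves=[
    [0,0.0007,-0.004,0],
    [0,0,-0.002,0],
    [0,0,-0.001,0],
    [0,0,-0.001,0],
    [0,0,0,0],
  ],
)

```text
clock: 31.2
ee_pos: [549.5, 232.0, 243.8]
tcp_rot: [[0.122, 0.993, -0.0], [0.993, -0.122, -0.0], [-0.0, -0.0, -1.0]]
ft_force: [-0.4, -0.2, -1.5]
finger_gap: 31.1
grasp_force: 30.0
```

send_rows(
  moves=[
    [0,0,-0.001,0],
    [0,0,0,0],
    [0,0,0,0],
  ],
)

```text
clock: 31.5
ee_pos: [549.5, 232.0, 243.7]
tcp_rot: [[0.122, 0.993, 0.0], [0.993, -0.122, 0.0], [0.0, 0.0, -1.0]]
ft_force: [-3.9, -2.3, 8.0]
finger_gap: 31.5
grasp_force: 30.0
```

Contact. Now I release and lift clear.

send_rows(
  moves=[
    [0,0,0,0],
    [0,0,0,0],
    [0,0,0,0],
    [0,0,0,0],
    [0,0,0.03,0],
  ],
  jaw=0.06,
)

```text
clock: 32.0
ee_pos: [548.1, 231.3, 269.2]
tcp_rot: [[0.122, 0.993, -0.006], [0.993, -0.122, -0.003], [-0.004, -0.006, -1.0]]
ft_force: [-0.5, -0.7, 0.4]
finger_gap: 57.9
grasp_force: 0.0
```

send_rows(
  moves=[
    [0,0,0.03,0],
    [0,0,0.03,0],
    [0,0,0,0],
    [0,0,0,0],
    [0,0,0,0],
  ],
)

```text
clock: 32.5
ee_pos: [549.2, 231.8, 331.6]
tcp_rot: [[0.122, 0.993, -0.002], [0.993, -0.122, -0.001], [-0.001, -0.001, -1.0]]
ft_force: [-0.8, -0.3, -0.6]
finger_gap: 59.7
grasp_force: 0.0
```

Run:
```python
from h import *
c=snap('wrist','wend.png'); s=manip.state();print(s['ee_pos'],s['finger_gap'],s['ft_force'])
f='wend.png'
g=cv2.cvtColor(c['color'],cv2.COLOR_RGB2HSV)
m=((g[:,:,1]<40)&(g[:,:,2]>60)).astype(np.uint8); m[290:]=0
n,l,st,ce=cv2.connectedComponentsWithStats(m)
for i in range(1,n):
    if st[i,4]>300: print(st[i],ce[i])
for z,r in ((82,16),(56,23),(30,30),(4,55)): p=px(f,[549.5,232.6,z]); print(z,p,r*np.load('pics/wend.png.npz')['K'][0,0]/(s['ee_pos'][2]-20-z))
# knob shut check in side view
c=snap('side','send.png')
i=c['color'];k=px('send.png',[472.5,-210,55]);print('knob expected shut',k)
p=i[int(k[1])-14:int(k[1])+15,int(k[0])-14:int(k[0])+15].astype(int).sum(2)
q=p<120;print('dark px',q.sum(),np.argwhere(q).mean(0)-14 if q.any() else '')
```

```text
[549.13086982 231.78972691 331.3595445 ] 59.696297948165224 [-0.05965756 -0.93802789  1.21103751]
[ 565    0   75  124 3525] [603.79914894  59.99716312]
[ 289  196   71   79 4253] [323.84222901 234.2765107 ]
82 [322.74466986 254.15370831] 24.579840936458655
56 [322.83050598 243.86753563] 31.735960280649632
30 [322.90155492 235.3533856 ] 37.56950780109467
4 [322.96133477 228.18966683] 63.050986866871966
knob expected shut [403.10654854 186.20280378]
dark px 32 [ 1.65625 -0.15625]
```

```bash
python3 -c "
from plant import manip
print(manip.job_done())"
```

```text
the job is handed in; nothing more can be done
None
```

I handed the job in at about 33 s: chalk holder in the box with the cover shut, weights stacked on the mat largest to smallest; camera and force checks looked right, but the hand-in gave no verdict.

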